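Seat a tip box in its nest and lock it with the two-stage lever

ROBOT

A 6-joint arm with a two-finger parallel gripper is mounted at the origin on a cart in front of the work surface, level with it; the furniture and walls round the work are solid. World frame = base frame: x ahead of the robot, y to its left, z up, the work surface at z = 0. Lengths are in m, angles in rad, forces in N, time in s.
With the tool pointing down it reaches from about 0.35 to 0.775 m from the base axis. Payload 7.3 kg.
Tool frame: the origin (TCP) lies at the very end of the fingers, on their centre line; the grasp point (between the pads) lies 19 mm behind it; z points along the fingers, y is the line along which they close (so a half turn about z gives the same grasp; the last joint's range is limited). The gripper opens to 92 mm and grips with 3 to 60 N. Pads are 19 mm wide; open, the fingers measure 130 mm over their backs; the gripper's body (75 mm by 190 mm) begins 47 mm behind the grasp point.
Start: joints at [1.048, 0.342, 1.524, -0, 1.275, -0.146], TCP at [0.193, 0.488, 0.227] pointing down, gripper open.
Joint ranges: [-2.53, 2.53], [-0.77, 2.02], [0.04, 2.7], [-1, 4.14], [0.28, 2.66], [-3.11, 3.11]. Speed limits (rad/s): [2.57, 2.57, 3.14, 3.14, 3.14, 3.14].

INTERFACE

Orientations are given as [roll, pitch, yaw] about the fixed x, y, z axes, in that order (R = Rz(yaw) Ry(pitch) Rx(roll)).
In Python, from cell import robot, read_camera, get_calibration gives the robot as it stands. The module is installed in compiled form; this text tells all that it offers.
- The arm moves only by the tool send_rows, never from a script. Its argument "plan" is a list of rows, each a list of 2 entries, a list of its own where there are three numbers: the shift along the tool's x, y, z as a fraction of full scale, then the turn, a rotation vector about the tool's x, y, z as a fraction of full scale. A call has exactly 10 rows; each row shifts and turns the commanded pose from where the row before left it, along the tool's axes as they then stand; what a row does not reach is not made up. Full scale, the value 1, is 0.025 m for a shift and 90 degrees for a turn. A row lasts 1/8 s, in which the tool goes at most 62.5 mm and 10.7 degrees, less where a joint would pass 70% of its speed; a pose out of reach is approached as far as the arm can. A call with a number of a shift or a turn outside -1 to 1 is refused whole. A call with a gripper value outside its range is refused whole. "gripper" is the opening, from -1 (shut) to 1 (fully open), so that 0 is half open, set as the call begins (left out, the last holds). The fingers move at their own pace and stop on an object; "force" is the grip in N (left out, the last holds). Time passes only in rows, so rows that do not move let the fingers close, or fill a call up. It gives the time, the measured TCP pose, the force, the opening and the grip force at its end, in the units of the state.
- robot.observe(): the state, without advancing time (a new reading comes with each control period).
- read_camera(name): name is "scene" or "side" or "wrist"; returns (picture, depth): 420x560x3 uint8, blue, green, red; 420x560 float32, m along the optical axis (not along the pixel's ray), 0 where there is no reading.
- get_calibration(name): a dict with "intrinsics" (3x3 intrinsics, pixels), "dist_coeffs" ([k1, k2, p1, p2, k3] as OpenCV has them; the pictures are not rectified), "rvec" (rotation vector, rad) and "tvec" (3), from world to camera coordinates, as OpenCV has them. Camera axes: x right, y down, z forward; pixel columns grow to the right and rows downward; lengths in m; the calibration is good to about 2 mm. A picture is of the moment at which its call begins: read the wrist's pose just before it. get_calibration takes no time and is no camera call; for the wrist camera it gives the pose at the moment of the call.
- robot.hand_in(): hands the job in; it is judged then, once.
The state is a dict: "time": time; "qpos": joint angles; "qvel": joint speeds; "joint_efforts": joint torques, N m; "tool_pos": TCP position; "tool_rot": TCP orientation; "contact_force": force on the tool from outside, world axes, zero at the start; "torque": the same for the moment, N m; "opening": finger opening in m; "grip_force": force on a finger pad.
Only numpy, scipy, OpenCV 4.12 (cv2) and the standard library are available. Lean on these libraries where they do the work, as an engineer would, in place of code of your own. Each camera call takes 0.05 s, during which the arm holds its last target. There are 200 camera calls.

TASK

Push the yellow tip box straight back until it is fully home against the back stop of its metal nest. Then push the red lever beside it away from you, past its first notch (half closed) and on to its second stop (locked), so that the orange bar closes across the front of the box. Use only pushes with the fingertips: do not grip or lift the box, and leave the bottles and other things standing around it undisturbed.

Things in the scene. Friction and masses are not known exactly. Their poses are not given: they have to be found in the camera images.
- nest: Metal nest for one tip box, fixed; position and yaw vary. Origin on the worktop under the middle of the seated box; x points into the nest (away from the robot), y left, z up. Deck: x -127 to +77 mm, y -90 to +175 mm, top at z = 20 mm. Right guide rail: inner face y = -63.5 mm, top z = 42 mm. Left guide: the lever housing. Both guides begin at x = -103 mm.
- back_stop (a point): Middle of the front face of the nest's steel back stop, at nest (+44.5, 0, 38) mm; its top is at z = 55 mm. The box is fully home when its back touches this face; the box's origin is then at nest x = about +2 mm.
- housing_top (a point): Middle of the top of the grey lever housing, nest (-23.5, +114, 66) mm. The housing covers nest x -103 to +57 mm, y +63.5 to +165 mm; its inner face is the left guide of the box. Three dots beside the lever slot mark the lever's stops: white (open, nearest the robot), yellow (half closed), green (locked, farthest).
- lever_axis (a point): Point on the lever's turning axis, nest (0, +125, 46) mm; the axis lies along the nest's y. The lever drives the orange bar; the bar cannot close while the box stands more than about 5 mm short of home, and then jams the lever.
- tip_box: Yellow pipette tip box with fixed clear lid, loose, 88 deep (x) x 122 wide (y) x 71 mm high, about 0.25 kg; origin at the centre of its underside, axes as the nest's. Its front face is 42 mm in front of the origin; the yellow part is 46 mm high. It stands on the deck between the guides (2.5 mm play each side), 30 to 54 mm short of home, and slides with light friction.
- lock_lever (a joint): Angle of the red lever, rad: 0 open, leaning 0.5 rad towards the robot (starts at 0 to 0.04); 0.5 first detent, upright (half closed); 1.0 second stop, leaning 0.5 rad away (locked; hard end 1.02). A spring draws it to the nearest of 0, 0.5 and 1.0; to get from one to the next takes about 5 N at the paddle.
- lever_paddle (a point): Middle of the top edge of the red paddle, 95 mm from the lever's axis. The paddle is 30 mm wide (y), 10 mm thick, and reaches from 50 to 95 mm from the axis, on a thin steel stem. It swings in a vertical plane along the nest's x at nest y = +125 mm; its top edge is 129 mm above the worktop at both ends, 141 mm when upright.
- bar_end (a point): Middle of the free end face of the orange locking bar (7 mm thick in x, 18 mm high, its centre 42 mm above the worktop), at nest x = -49 mm. Lever open: nest y = +64 mm, flush with the housing; half closed: y = +44 mm; locked: y = +24 mm, across the front of the box. It moves only with the lever.
- reagent: Bystander: loose laboratory bottle, red contents, blue cap, 56 mm diameter, 104 mm high, to the right of the nest; origin at its underside.
- tube: Bystander: loose 50 ml tube with orange cap, standing, 33 mm diameter, 114 mm high, to the left of the nest; origin at its underside.
- dropper: Bystander: loose dropper bottle with yellow tip, 27 mm diameter, 85 mm high, to the left of the nest; origin at its underside.
- spray_bottle: Bystander: loose white spray bottle, 83 mm diameter, 318 mm high, at the back right; origin at its underside.
- flask_t25_0: Bystander: loose flat culture flask lying down, 100 x 51 x 23 mm, at the right; origin at its underside.
- tally_counter: Bystander: loose tally counter, 34 x 47 x 49 mm, at the right; origin at its underside.
There are look-alikes about, which are no part of the job. What is meant by the tip_box is not purple, and is the larger of those in its own colour.

How it is judged:
On the way, in this order (a step that is already met when the one before it is completed fails the run):
1. the tip box is fully home in its nest while the lever is still short of its first detent (x of tip_box in the frame of nest above -0.0025 m and z of tip_box in the frame of nest below 0.024 m and angle between the x axis of tip_box and the x axis of nest, either way round below 0.06 rad and value of joint lock_lever below 0.4 rad), for 0.2 s.
2. the lever stands at its second stop with the bar across the box (value of joint lock_lever above 0.92 rad and y of bar_end in the frame of nest below 0.03 m), for 0.2 s.
At the end, for the whole second after the job is handed in: The tip box sits flat in the nest, its origin at nest x above -2.5 mm (within about 4 mm of the back stop) and square within 0.06 rad, at rest; the lever stands beyond 0.92 rad (second stop) at rest, with the bar's end at nest y below 30 mm (all of step 2 and x of tip_box in the frame of nest above -0.0025 m and z of tip_box in the frame of nest below 0.024 m and angle between the x axis of tip_box and the x axis of nest, either way round below 0.06 rad and angle between tip_box's own z axis and vertical below 0.05 rad and linear speed of tip_box below 0.02 m/s and velocity of joint lock_lever below 0.05 rad/s); the robot touches nothing.
It fails at once if the tip box is lifted (more than 10 mm above the deck) or tipped (more than 0.2 rad) (z of tip_box in the frame of nest above 0.03 m or angle between tip_box's own z axis and vertical above 0.2 rad).
It fails at once if a bystander is moved more than 25 mm (distance of any of reagent, tube, dropper, spray_bottle, flask_t25_0, tally_counter from where it was at the start of the episode above 0.025 m).
It also fails if it takes over 48 s, if anything falls off the work surface, if the arm or the gripper's body presses on something with over 40 N, if the wrist force passes 120 N, or if a joint passes its speed limit or range.

## Working session

There is one attempt and no reset: what is moved stays moved. The work goes in short steps, Python scripts to look and compute and a tool call to move; the robot and the scene stay as the last step left them, time stands still between calls to the robot, and variables do not carry over. Pictures are saved under pics/ and viewed, at most 10 in all, crops included, and the job is handed in when it is done.

Besides the shell and the picture viewer there is one more tool, called after ">>>" in YAML: its name, and indented under it one key for each argument. send_rows: Moves the arm, as the interface text tells. Shift numbers are shares of 0.025 m and turn numbers shares of 90 degrees, none past 1 either way. Its arguments: {"type":"object","properties":{"plan":{"type":"array"},"gripper":{"type":"number"},"force":{"type":"number"}},"required":["plan"]}

```bash
mkdir -p pics
cat > h.py <<'E'
import numpy as np, cv2
from cell import robot, read_camera, get_calibration
def cal(n):
    c=get_calibration(n); K=np.array(c["intrinsics"],float); d=np.array(c["dist_coeffs"],float)
    R=cv2.Rodrigues(np.array(c["rvec"],float))[0]; t=np.array(c["tvec"],float).ravel()
    return K,d,R,t
def pts(n,uv,depth=None,z=None):
    K,d,R,t=cal(n); uv=np.array(uv,float).reshape(-1,2)
    r=np.c_[cv2.undistortPoints(uv[:,None],K,d)[:,0],np.ones(len(uv))]
    o=-R.T@t; w=r@R
    if depth is not None:
        s=depth[uv[:,1].astype(int),uv[:,0].astype(int)]
    else: s=(z-o[2])/w[:,2]
    return o+w*s[:,None]
E
python3 - <<'E'
from h import *
o=robot.observe(); print({k:np.round(v,3) for k,v in o.items()})
for n in("scene","side"):
    p,d=read_camera(n); cv2.imwrite(f"pics/{n}0.png",p); np.savez(f"{n}0.npz",p=p,d=d)
    K,dd,R,t=cal(n); print(n,-R.T@t)
E
```

```text
{'time': np.float64(0.0), 'qpos': array([ 1.048,  0.343,  1.525, -0.   ,  1.275, -0.146]), 'qvel': array([ 0.   , -0.001,  0.   , -0.   ,  0.001,  0.002]), 'joint_efforts': array([ 1.0000e-03, -4.3124e+01, -2.4423e+01,  7.2000e-02,  5.6000e-02,
       -0.0000e+00]), 'tool_pos': array([0.193, 0.488, 0.226]), 'tool_rot': array([-3.14 , -0.   ,  2.765]), 'contact_force': array([ 0.606, -0.485,  0.089]), 'torque': array([-0.044, -0.   ,  0.011]), 'grip_force': np.float64(0.0), 'opening': np.float64(0.092)}
scene [-0.5113354  -0.72465233  0.7866561 ]
side [0.15244561 0.99152169 0.66354469]
```

View pics/scene0.png

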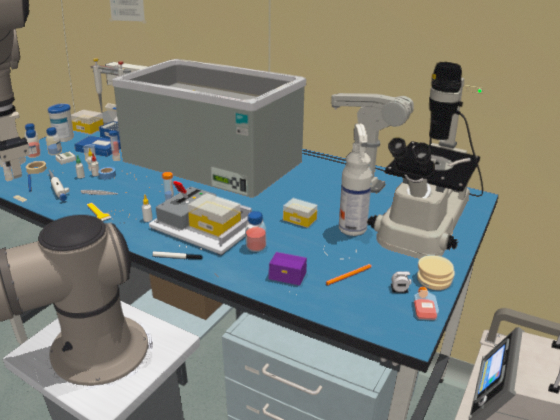

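View pics/side0.png

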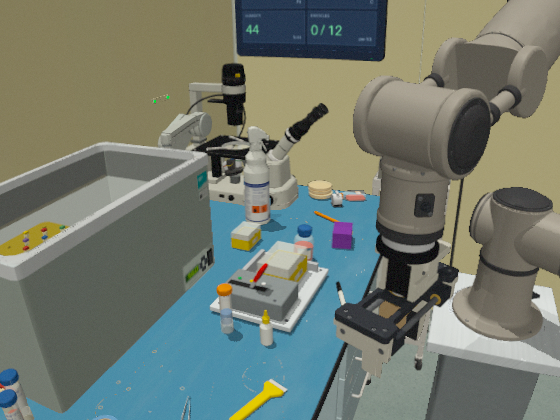

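The scene view shows the nest at about (205,215) with the yellow box on the right and the red lever at (180,187). The side view shows it at (275,285), with the lever at (260,272). The tall grey bin stands close behind the nest. Next I'll measure it from depth.

Run:
```python
from h import *
A=[]
for n,(u0,u1,v0,v1) in {"scene":(145,255,170,250),"side":(205,335,230,335)}.items():
    f=np.load(n+"0.npz"); p,d=f["p"],f["d"]
    c=p[v0:v1,u0:u1]; cv2.imwrite(f"pics/{n}_crop.png",cv2.resize(c,None,fx=5,fy=5,interpolation=cv2.INTER_CUBIC))
    U,V=np.meshgrid(np.arange(u0,u1),np.arange(v0,v1)); uv=np.c_[U.ravel(),V.ravel()]
    P=pts(n,uv,depth=d); C=p[uv[:,1],uv[:,0]]
    hsv=cv2.cvtColor(C[None],cv2.COLOR_BGR2HSV)[0].astype(int); ok=d[uv[:,1],uv[:,0]]>0
    h,s,v=hsv.T
    for nm,m in {"deck":(s<40)&(abs(P[:,2]-.02)<.006),"housing":(s<60)&(abs(P[:,2]-.066)<.004),"lid":(abs(P[:,2]-.091)<.005),"yellow":(h>18)&(h<32)&(s>150)&(P[:,2]>.02),"red":((h<6)|(h>174))&(s>170)&(P[:,2]>.06)}.items():
        m=m&ok; Q=P[m]
        if len(Q)<5: print(n,nm,len(Q)); continue
        (cx,cy),wh,a=cv2.minAreaRect(Q[:,:2].astype(np.float32))
        print(n,nm,len(Q),"med",Q.mean(0).round(3),"rect",np.round((cx,cy),3),np.round(wh,3),round(a,1),"z",Q[:,2].min().round(3),Q[:,2].max().round(3))
```

```text
scene deck 1062 med [0.472 0.089 0.02 ] rect [0.578 0.2  ] [0.526 0.298] 89.2 z 0.014 0.026
scene housing 819 med [0.552 0.176 0.066] rect [0.604 0.119] [0.289 0.335] 8.1 z 0.062 0.07
scene lid 859 med [0.547 0.072 0.091] rect [0.602 0.099] [0.258 0.361] 2.0 z 0.086 0.096
scene yellow 512 med [0.492 0.055 0.05 ] rect [0.519 0.139] [0.095 0.283] 1.4 z 0.021 0.079
scene red 64 med [0.522 0.181 0.116] rect [0.521 0.183] [0.023 0.032] 19.3 z 0.094 0.134
side deck 1462 med [0.48  0.147 0.02 ] rect [0.576 0.093] [0.396 0.292] 87.8 z 0.014 0.026
side housing 1579 med [0.53  0.18  0.066] rect [0.543 0.116] [0.29  0.284] 32.4 z 0.062 0.07
side lid 1020 med [0.528 0.076 0.091] rect [0.599 0.106] [0.244 0.37 ] 0.9 z 0.086 0.096
side yellow 396 med [0.545 0.093 0.056] rect [0.563 0.07 ] [0.206 0.479] 23.8 z 0.02 0.117
side red 82 med [0.523 0.198 0.117] rect [0.536 0.161] [0.027 0.095] 18.9 z 0.065 0.132
```

View pics/scene_crop.png

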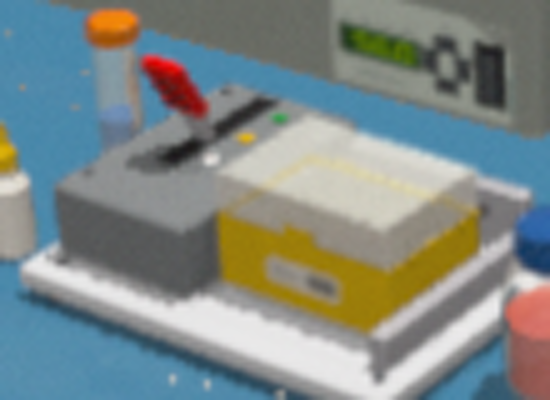

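View pics/side_crop.png

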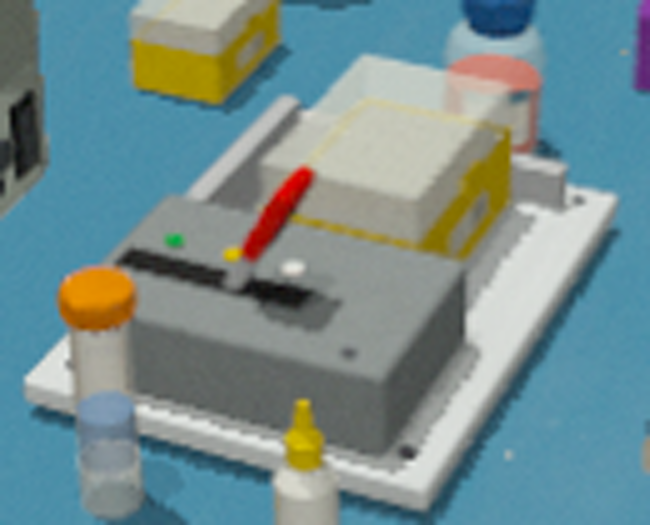

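The crops show the features clearly. In the scene crop: white, yellow and green dots at (211,159), (246,138), (280,118), and box lid corners at (222,180), (390,232), (475,180). In the side crop: dots at (292,269), (232,254), (175,240), and housing corners at (465,262), (380,380), (168,197). I'll cast these onto the known heights.

Run:
```python
from h import *
off={"scene":(145,170),"side":(205,230)}
F={"scene":[("hFL",57,190,.066,(-.103,.165)),("dW",211,159,.066,None),("dY",246,138,.066,None),("dG",280,118,.066,None),("dkFL",22,268,.02,(-.127,.175)),("dkFR",388,390,.02,(-.127,-.09)),("lidFL",222,180,.091,None),("lidFR",390,232,.091,None),("lidBR",475,180,.091,None),("yFRbot",378,332,.02,None),("yFRtop",385,267,.066,None)],
"side":[("hFR",465,262,.066,(-.103,.0635)),("hFL",380,380,.066,(-.103,.165)),("hBR",168,197,.066,(.057,.0635)),("dW",292,269,.066,None),("dY",232,254,.066,None),("dG",175,240,.066,None),("dkFR",617,198,.02,(-.127,-.09)),("dkFL",425,495,.02,(-.127,.175)),("dkBL",27,383,.02,(.077,.175)),("lidFL",417,200,.091,None),("lidFR",510,130,.091,None),("lidBL",262,160,.091,None)]}
W=[];N=[];O=[]
for n,l in F.items():
    for nm,u,v,z,nest in l:
        P=pts(n,[(u+.5)/5-.5+off[n][0],(v+.5)/5-.5+off[n][1]],z=z)[0]
        if nest: W.append(P[:2]);N.append(nest)
        O.append((n,nm,P,nest))
W=np.array(W);N=np.array(N)
w0,n0=W.mean(0),N.mean(0); a=((W-w0)*[1,1]).T@(N-n0)
yaw=np.arctan2(a[1,0]-a[0,1],a[0,0]+a[1,1]); R=np.array([[np.cos(yaw),-np.sin(yaw)],[np.sin(yaw),np.cos(yaw)]])
t=w0-R@n0; print("nest",t.round(4),"yaw",yaw.round(4),np.degrees(yaw).round(2))
for n,nm,P,nest in O: print(n,nm,P.round(3),"nest mm",((P[:2]-t)@R*1000).round(1),nest)
# red paddle
for n in off:
    f=np.load(n+"0.npz");p,d=f["p"],f["d"]; u0,v0=off[n]
    hs=cv2.cvtColor(p,cv2.COLOR_BGR2HSV).astype(int);m=((hs[...,0]<6)|(hs[...,0]>174))&(hs[...,1]>170)
    m[:v0]=0;m[v0+60:]=0;m[:,:u0+25 if n=="scene" else u0+40]=0;m[:,u0+(45 if n=="scene" else 65):]=0
    v,u=np.nonzero(m&(d>0)); P=pts(n,np.c_[u,v],depth=d); q=np.c_[(P[:,:2]-t)@R,P[:,2]]*1000
    q=q[np.argsort(-q[:,2])]; print(n,len(q),q[:12].mean(0).round(),q[-20:].mean(0).round())
K,dd,Rc,tc=cal("scene")
# back bin nearest points
for n,uv in {"scene":[(100,140),(125,170),(200,180),(245,190)],"side":[(210,290),(190,300)]}.items():
    d=np.load(n+"0.npz")["d"]; print(pts(n,uv,depth=d).round(3).tolist())
```

```text
nest [0.5602 0.0653] yaw -0.0091 -0.52
scene hFL [0.459 0.221 0.066] nest mm [-102.8  154.9] (-0.103, 0.165)
scene dW [0.534 0.168 0.066] nest mm [-27.1 102.7] None
scene dY [0.566 0.167 0.066] nest mm [  4.4 101.6] None
scene dG [0.597 0.165 0.066] nest mm [ 35.5 100.2] None
scene dkFL [0.438 0.236 0.02 ] nest mm [-123.3  170. ] (-0.127, 0.175)
scene dkFR [ 0.442 -0.019  0.02 ] nest mm [-117.2  -85.7] (-0.127, -0.09)
scene lidFL [0.481 0.116 0.091] nest mm [-79.3  50.5] None
scene lidFR [0.481 0.003 0.091] nest mm [-78.4 -63. ] None
scene lidBR [ 0.553 -0.004  0.091] nest mm [ -6.5 -69.4] None
scene yFRbot [0.488 0.019 0.02 ] nest mm [-72.2 -47. ] None
scene yFRtop [0.484 0.009 0.066] nest mm [-75.5 -56.5] None
side hFR [0.457 0.132 0.066] nest mm [-103.6   66.3] (-0.103, 0.0635)
side hFL [0.46  0.232 0.066] nest mm [-101.6  166.2] (-0.103, 0.165)
side hBR [0.612 0.131 0.066] nest mm [51.6 65.7] (0.057, 0.0635)
side dW [0.53  0.167 0.066] nest mm [-30.9 101.2] None
side dY [0.562 0.165 0.066] nest mm [  0.5 100.1] None
side dG [0.592 0.164 0.066] nest mm [30.9 99.2] None
side dkFR [ 0.427 -0.019  0.02 ] nest mm [-132.8  -85.6] (-0.127, -0.09)
side dkFL [0.435 0.245 0.02 ] nest mm [-127.2  178.4] (-0.127, 0.175)
side dkBL [0.636 0.236 0.02 ] nest mm [ 74.  171.7] (0.077, 0.175)
side lidFL [0.483 0.127 0.091] nest mm [-77.5  61.1] None
side lidFR [0.464 0.05  0.091] nest mm [-96.4 -16.3] None
side lidBL [0.566 0.12  0.091] nest mm [ 5.2 54.5] None
scene 64 [-44. 118. 130.] [-32. 114. 103.]
side 82 [-45. 127. 130.] [-29. 132.  99.]
[[0.818, 0.843, 0.031], [0.707, 0.598, -0.001], [0.72, 0.263, 0.035], [0.713, 0.082, 0.048]]
[[0.683, 0.156, 0.003], [0.708, 0.21, 0.001]]
```

>>> send_rows:
  plan:
    - [[0, 0, 0], [0, 0, -0.11]]
    - [[0, 0, 0], [0, 0, -0.11]]
    - [[-0.5, -1, 0], [0, 0, 0]]
    - [[-0.5, -1, 0], [0, 0, 0]]
    - [[-0.5, -1, 0], [0, 0, 0]]
    - [[-0.5, -1, 0], [0, 0, 0]]
    - [[-0.5, -1, 0], [0, 0, 0]]
    - [[-0.5, -1, 0], [0, 0, 0]]
    - [[-0.5, -1, 0], [0, 0, 0]]
    - [[-0.5, -1, 0], [0, 0, 0]]
  gripper: 0

```text
time: 1.35
tool_pos: [0.287, 0.2842, 0.2265]
tool_rot: [-3.141, -0.0, 3.111]
contact_force: [0.1, -0.4, 0.4]
opening: 0.0456
grip_force: 0.0
```

>>> send_rows:
  plan:
    - [[-0.5, -1, -0.1], [0, 0, 0]]
    - [[-0.5, -1, -0.1], [0, 0, 0]]
    - [[-0.5, -1, -0.1], [0, 0, 0]]
    - [[-0.5, -1, -0.1], [0, 0, 0]]
    - [[-0.5, -1, -0.1], [0, 0, 0]]
    - [[-0.5, -1, -0.1], [0, 0, 0]]
    - [[-0.5, -1, -0.1], [0, 0, 0]]
    - [[-0.5, -1, -0.1], [0, 0, 0]]
    - [[-0.5, -1, -0.1], [0, 0, 0]]
    - [[0, 0, 0], [0, 0, 0]]

```text
time: 2.6
tool_pos: [0.3927, 0.0557, 0.249]
tool_rot: [3.142, -0.0, 3.108]
contact_force: [0.8, 0.6, -0.6]
opening: 0.0457
grip_force: 0.0
```

Run:
```python
from h import *
K,dd,R,t=cal("wrist"); print(-R.T@t,R[2]); o=robot.observe(); print(o["tool_pos"],o["tool_rot"],o["contact_force"],o["time"])
p,d=read_camera("wrist"); cv2.imwrite("pics/w1.png",p); np.savez("w1.npz",p=p,d=d,R=R,t=t)
```

```text
[0.31744967 0.05920312 0.40665645] [ 0.28063799 -0.00936297 -0.95976802]
[0.39267878 0.05572908 0.24904707] [ 3.14158040e+00 -2.34640634e-04  3.10764603e+00] [ 0.75523496  0.56847671 -0.55409219] 2.6
```

View pics/w1.png

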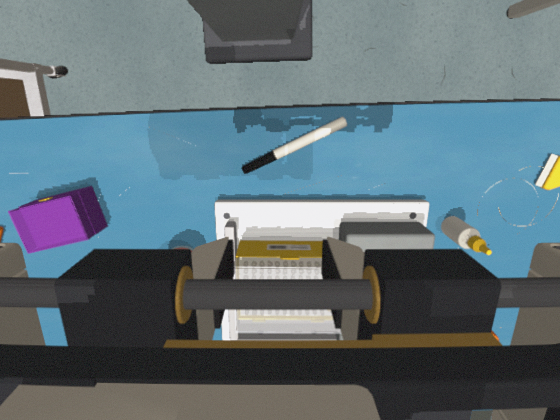

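The wrist view shows the deck's front edge from (217,200) to (428,202), the box front at (237–325, 245) and the housing front at (340–432, 225). I'll fit these from depth.

Run:
```python
from h import *
f=np.load("w1.npz");p,d=f["p"],f["d"]
U,V=np.meshgrid(np.arange(200,450),np.arange(185,275));uv=np.c_[U.ravel(),V.ravel()]
P=pts("wrist",uv,depth=d);C=p[uv[:,1],uv[:,0]];hsv=cv2.cvtColor(C[None],cv2.COLOR_BGR2HSV)[0].astype(int)
dk=(abs(P[:,2]-.02)<.004)&(hsv[:,1]<50); Q=P[dk&(uv[:,1]<235)]
print("deck z",np.median(Q[:,2]),"y",np.percentile(Q[:,1],[.2,99.8]))
def edge(Q,ys,nm):
    e=[(y,Q[abs(Q[:,1]-y)<.003][:,0].min()) for y in ys if (abs(Q[:,1]-y)<.003).sum()>2]
    e=np.array(e); k=np.polyfit(e[:,0],e[:,1],1); r=e[:,1]-np.polyval(k,e[:,0]); print(nm,"slope",k[0].round(4),"x at y0",np.polyval(k,[0,.065,.1]).round(4),"res",r.std().round(4),len(e))
edge(Q,np.arange(-.01,.23,.005),"deck front")
H=P[(abs(P[:,2]-.066)<.004)&(hsv[:,1]<60)&(uv[:,0]>330)&(uv[:,1]<245)]
print("housing",len(H),"y",np.percentile(H[:,1],[.5,99.5]),np.median(H[:,2])); edge(H,np.arange(.14,.225,.005),"housing front")
Y=P[(hsv[:,0]>18)&(hsv[:,0]<32)&(hsv[:,1]>150)&(P[:,2]>.022)&(P[:,2]<.064)]
print("yellow",len(Y),"y",np.percentile(Y[:,1],[1,99])); k=np.polyfit(Y[:,1],Y[:,0],1);print("face slope",k[0],"x at .065",np.polyval(k,.065),(Y[:,0]-np.polyval(k,Y[:,1])).std(),Y[:,2].min(),Y[:,2].max())
```

```text
deck z 0.019421545046416244 y [-0.02119976  0.26990197]
deck front slope 0.0343 x at y0 [0.4278 0.43   0.4312] res 0.0002 48
housing 984 y [0.13201906 0.22986356] 0.0652723267066469
housing front slope 0.0356 x at y0 [0.4516 0.4539 0.4551] res 0.0002 17
yellow 895 y [0.00850122 0.10724733]
face slope 0.041769434082180965 x at .065 0.4805308054319063 0.00036624255452784196 0.022362738209830868 0.06399232369188945
```

>>> send_rows:
  plan:
    - [[-0.2, 0.05, 1], [0, 0, 0]]
    - [[-0.2, 0.05, 1], [0, 0, 0]]
    - [[-0.2, 0.05, 1], [0, 0, 0]]
    - [[-0.2, 0.05, 1], [0, 0, 0]]
    - [[-0.2, 0.05, 1], [0, 0, 0]]
    - [[-0.2, 0.05, 1], [0, 0, 0]]
    - [[-0.2, 0.05, 1], [0, 0, 0]]
    - [[-0.2, 0.05, 1], [0, 0, 0]]
    - [[0, 0, 0], [0, 0, 0]]
    - [[-0.2, 0, 0], [0, 0, 0]]

```text
time: 3.9
tool_pos: [0.4374, 0.0659, 0.0498]
tool_rot: [3.141, -0.0, 3.111]
contact_force: [0.9, -0.6, -0.4]
opening: 0.0464
grip_force: 0.0
```

>>> send_rows:
  plan:
    - [[-0.3, 0, 0], [0, 0, 0]]
    - [[-0.3, 0, 0], [0, 0, 0]]
    - [[-0.2, 0, 0], [0, 0, 0]]
    - [[-0.2, 0, 0], [0, 0, 0]]
    - [[-0.2, 0, 0], [0, 0, 0]]
    - [[-0.2, 0, 0], [0, 0, 0]]
    - [[-0.2, 0, 0], [0, 0, 0]]
    - [[-0.2, 0, 0], [0, 0, 0]]
    - [[-0.2, 0, 0], [0, 0, 0]]
    - [[0, 0, 0], [0, 0, 0]]

```text
time: 5.15
tool_pos: [0.4883, 0.0638, 0.0491]
tool_rot: [3.142, 0.001, 3.11]
contact_force: [-0.2, 0.4, 0.3]
opening: 0.0458
grip_force: 0.0
```

>>> send_rows:
  plan:
    - [[-0.15, 0, 0], [0, 0, 0]]
    - [[-0.15, 0, 0], [0, 0, 0]]
    - [[-0.1, 0, 0], [0, 0, 0]]
    - [[-0.1, 0, 0], [0, 0, 0]]
    - [[-0.1, 0, 0], [0, 0, 0]]
    - [[0, 0, 0], [0, 0, 0]]
    - [[0, 0, 0], [0, 0, 0]]
    - [[0, 0, 0], [0, 0, 0]]
    - [[0, 0, 0], [0, 0, 0]]
    - [[0, 0, 0], [0, 0, 0]]

```text
time: 6.4
tool_pos: [0.5027, 0.0633, 0.0493]
tool_rot: [3.141, 0.0, 3.11]
contact_force: [0.2, -0.1, 0.1]
opening: 0.046
grip_force: 0.0
```

Run:
```python
from h import *
o=robot.observe(); print(o["tool_pos"],o["contact_force"],o["time"])
ps=[]
for n,(u0,u1,v0,v1) in {"scene":(145,255,170,250),"side":(205,335,230,335)}.items():
    p,d=read_camera(n); c=cv2.resize(p[v0:v1,u0:u1],(400,400*(v1-v0)//(u1-u0)),interpolation=cv2.INTER_CUBIC); ps.append(cv2.copyMakeBorder(c,0,330-c.shape[0],0,0,0))
cv2.imwrite("pics/c2.png",np.hstack(ps))
```

```text
[0.5026854  0.06334671 0.04931276] [ 0.16609091 -0.09131956  0.13348424] 6.4
```

View pics/c2.png

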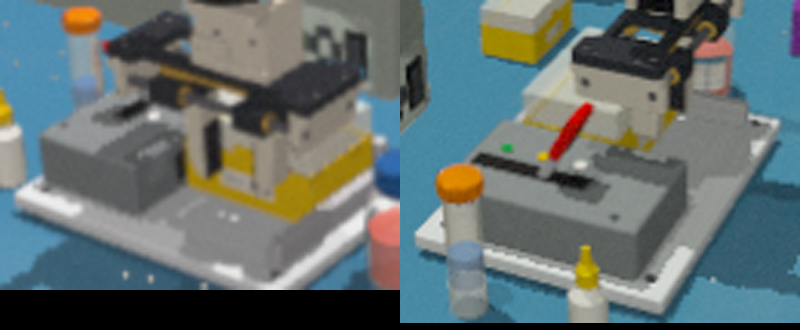

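The fingertips are on the box front, around (230,180) in the left half. The lever is still open and the body is clear of it. I'll feel for the stop in small steps.

>>> send_rows:
  plan:
    - [[-0.08, 0, 0], [0, 0, 0]]
    - [[0, 0, 0], [0, 0, 0]]
    - [[-0.08, 0, 0], [0, 0, 0]]
    - [[0, 0, 0], [0, 0, 0]]
    - [[0, 0, 0], [0, 0, 0]]
    - [[0, 0, 0], [0, 0, 0]]
    - [[0, 0, 0], [0, 0, 0]]
    - [[0, 0, 0], [0, 0, 0]]
    - [[0, 0, 0], [0, 0, 0]]
    - [[0, 0, 0], [0, 0, 0]]

```text
time: 7.75
tool_pos: [0.5067, 0.0632, 0.0492]
tool_rot: [3.142, 0.0, 3.11]
contact_force: [-1.4, -0.5, -1.6]
opening: 0.0456
grip_force: 0.7
```

>>> send_rows:
  plan:
    - [[-0.06, 0, 0], [0, 0, 0]]
    - [[0, 0, 0], [0, 0, 0]]
    - [[-0.06, 0, 0], [0, 0, 0]]
    - [[0, 0, 0], [0, 0, 0]]
    - [[0, 0, 0], [0, 0, 0]]
    - [[0, 0, 0], [0, 0, 0]]
    - [[0, 0, 0], [0, 0, 0]]
    - [[0, 0, 0], [0, 0, 0]]
    - [[0, 0, 0], [0, 0, 0]]
    - [[0, 0, 0], [0, 0, 0]]

```text
time: 9.0
tool_pos: [0.5072, 0.0632, 0.0492]
tool_rot: [-3.142, -0.005, 3.11]
contact_force: [-10.4, 0.8, 7.8]
opening: 0.0462
grip_force: 5.0
```

The box met a stop at TCP x = 0.507, so its front face is at about 0.517, as predicted for home, with 10 N against it. I'll back off and go to the lever.

>>> send_rows:
  plan:
    - [[0.5, 0, 0], [0, 0, 0]]
    - [[0.8, 0, 0], [0, 0, 0]]
    - [[0.8, 0, -0.5], [0, 0, 0]]
    - [[0, 0, -1], [0, 0, 0]]
    - [[0, 0, -1], [0, 0, 0]]
    - [[0, 0, -1], [0, 0, 0]]
    - [[0, 0, -1], [0, 0, 0]]
    - [[0, 0, -1], [0, 0, 0]]
    - [[0, 0.5, -0.5], [0, 0, 0]]
    - [[0, 0.5, 0], [0, 0, 0]]

```text
time: 10.25
tool_pos: [0.4583, 0.0907, 0.1997]
tool_rot: [3.141, 0.002, 3.11]
contact_force: [0.3, -0.7, 0.5]
opening: 0.0462
grip_force: 0.0
```

>>> send_rows:
  plan:
    - [[0, 0.7, 0], [0, 0, 0]]
    - [[0, 0.7, 0], [0, 0, 0]]
    - [[0, 0.7, 0], [0, 0, 0]]
    - [[0, 0.7, 0], [0, 0, 0]]
    - [[0, 0.7, 0], [0, 0, 0]]
    - [[0, 0.7, 0], [0, 0, 0]]
    - [[0, 0, 0], [0, 0, 0]]
    - [[0, 0, 0], [0, 0, 0]]
    - [[0, 0, 0], [0, 0, 0]]
    - [[0, 0, 0], [0, 0, 0]]
  gripper: -1

```text
time: 11.5
tool_pos: [0.4612, 0.1942, 0.1993]
tool_rot: [3.142, 0.0, 3.11]
contact_force: [-1.2, -1.3, -0.4]
opening: 0.0002
grip_force: 0.0
```

Run:
```python
from h import *
o=robot.observe(); T=np.array(o["tool_pos"]); a=-.035; R=np.array([[np.cos(a),-np.sin(a)],[np.sin(a),np.cos(a)]]); t=np.array([.557,.0655])
print("tcp nest",(T[:2]-t)@R,T[2],o["time"],o["opening"])
for n in("scene","side"):
    p,d=read_camera(n); cv2.imwrite(f"pics/{n}3.png",p)
    hs=cv2.cvtColor(p,cv2.COLOR_BGR2HSV).astype(int)
    v,u=np.nonzero((d>0)); P=pts(n,np.c_[u,v],depth=d); q=np.c_[(P[:,:2]-t)@R,P[:,2]]*1000; h,s,_=hs[v,u].T
    m=((h<6)|(h>174))&(s>170)&(abs(q[:,1]-125)<25)&(abs(q[:,0])<80)&(q[:,2]>80)
    r=q[m]; r=r[np.argsort(-r[:,2])]; print(n,"paddle",len(r),r[:10].mean(0).round() if len(r) else 0)
    m=(h>18)&(h<32)&(s>150)&(q[:,2]>30)&(q[:,2]<62)&(abs(q[:,1])<58)&(q[:,0]<0)&(q[:,0]>-110)
    r=q[m]; 
    if len(r): print(n,"box front x",len(r),np.percentile(r[:,0],[5,25,50]).round(1))
```

```text
tcp nest [-0.10022409  0.12530207] 0.19931607592161904 11.5 0.00021342290189852614
scene paddle 63 [-45. 117. 131.]
scene box front x 222 [-40.8 -38.7 -37.1]
side paddle 81 [-45. 125. 130.]
side box front x 94 [-40.7 -39.7 -38.5]
```

The box is home (front face at nest x about -40 mm), the lever is open and the tool is in line with the paddle. I'll descend and push.

>>> send_rows:
  plan:
    - [[0, 0, 1], [0, 0, 0]]
    - [[0, 0, 1], [0, 0, 0]]
    - [[0, 0, 1], [0, 0, 0]]
    - [[0, 0, 1], [0, 0, 0]]
    - [[0, 0, 0], [0, 0, 0]]
    - [[-0.4, 0, 0], [0, 0, 0]]
    - [[-0.4, 0, 0], [0, 0, 0]]
    - [[-0.4, 0, 0], [0, 0, 0]]
    - [[-0.3, 0, 0], [0, 0, 0]]
    - [[-0.3, 0, 0], [0, 0, 0]]

```text
time: 12.85
tool_pos: [0.5057, 0.1932, 0.0992]
tool_rot: [-3.141, -0.002, 3.11]
contact_force: [-6.8, -0.0, 5.5]
opening: 0.0005
grip_force: 3.3
```

>>> send_rows:
  plan:
    - [[-0.25, 0, 0], [0, 0, 0]]
    - [[-0.25, 0, 0], [0, 0, 0]]
    - [[-0.25, 0, 0], [0, 0, 0]]
    - [[-0.25, 0, 0], [0, 0, 0]]
    - [[-0.25, 0, 0], [0, 0, 0]]
    - [[-0.25, 0, 0], [0, 0, 0]]
    - [[-0.2, 0, 0], [0, 0, 0]]
    - [[-0.2, 0, 0], [0, 0, 0]]
    - [[0, 0, 0], [0, 0, 0]]
    - [[0, 0, 0], [0, 0, 0]]

```text
time: 14.1
tool_pos: [0.5524, 0.1918, 0.0992]
tool_rot: [-3.141, -0.003, 3.111]
contact_force: [-5.7, -0.8, 3.5]
opening: 0.0003
grip_force: 3.0
```

>>> send_rows:
  plan:
    - [[-0.2, 0, 0], [0, 0, 0]]
    - [[-0.2, 0, 0], [0, 0, 0]]
    - [[-0.2, 0, 0], [0, 0, 0]]
    - [[-0.1, 0, 0], [0, 0, 0]]
    - [[-0.1, 0, 0], [0, 0, 0]]
    - [[0, 0, 0], [0, 0, 0]]
    - [[0, 0, 0], [0, 0, 0]]
    - [[0, 0, 0], [0, 0, 0]]
    - [[0, 0, 0], [0, 0, 0]]
    - [[0, 0, 0], [0, 0, 0]]

```text
time: 15.35
tool_pos: [0.5736, 0.1912, 0.0993]
tool_rot: [3.142, 0.0, 3.11]
contact_force: [-0.0, -0.0, -0.9]
opening: 0.0005
grip_force: 0.0
```

>>> send_rows:
  plan:
    - [[-0.06, 0, 0], [0, 0, 0]]
    - [[0, 0, 0], [0, 0, 0]]
    - [[-0.06, 0, 0], [0, 0, 0]]
    - [[0, 0, 0], [0, 0, 0]]
    - [[0, 0, 0], [0, 0, 0]]
    - [[0, 0, 0], [0, 0, 0]]
    - [[0, 0, 0], [0, 0, 0]]
    - [[0, 0, 0], [0, 0, 0]]
    - [[0, 0, 0], [0, 0, 0]]
    - [[0, 0, 0], [0, 0, 0]]

```text
time: 16.6
tool_pos: [0.5765, 0.1911, 0.0992]
tool_rot: [3.142, -0.0, 3.11]
contact_force: [-2.0, -0.4, 0.2]
opening: 0.0008
grip_force: 0.9
```

The force dropped to zero and then came back lightly, which fits the lever having snapped to its second stop. I'll retreat and check.

>>> send_rows:
  plan:
    - [[0.5, 0, 0], [0, 0, 0]]
    - [[1, 0, 0], [0, 0, 0]]
    - [[1, 0, 0], [0, 0, 0]]
    - [[1, 0, -0.5], [0, 0, 0]]
    - [[0.5, 0, -1], [0, 0, 0]]
    - [[0, 0, -1], [0, 0, 0]]
    - [[0, 0, -1], [0, 0, 0]]
    - [[0, 0, -1], [0, 0, 0]]
    - [[1, 0, -1], [0, 0, 0]]
    - [[1, 0, 0], [0, 0, 0]]

```text
time: 17.85
tool_pos: [0.4269, 0.196, 0.2388]
tool_rot: [3.14, 0.005, 3.11]
contact_force: [0.7, 0.3, 0.1]
opening: 0.0004
grip_force: 0.0
```

Run:
```python
from h import *
a=-.035; R=np.array([[np.cos(a),-np.sin(a)],[np.sin(a),np.cos(a)]]); t=np.array([.557,.0655]); ps=[]
for n,(u0,u1,v0,v1) in {"scene":(145,265,165,250),"side":(205,335,230,335)}.items():
    p,d=read_camera(n); c=cv2.resize(p[v0:v1,u0:u1],(400,400*(v1-v0)//(u1-u0)),interpolation=cv2.INTER_CUBIC); ps.append(cv2.copyMakeBorder(c,0,330-c.shape[0],0,0,0))
    hs=cv2.cvtColor(p,cv2.COLOR_BGR2HSV).astype(int)
    v,u=np.nonzero((d>0)); P=pts(n,np.c_[u,v],depth=d); q=np.c_[(P[:,:2]-t)@R,P[:,2]]*1000; h,s,_=hs[v,u].T
    m=((h<6)|(h>174))&(s>170)&(abs(q[:,1]-125)<25)&(abs(q[:,0])<80)&(q[:,2]>80)
    r=q[m]; r=r[np.argsort(-r[:,2])]; print(n,"paddle",len(r),r[:10].mean(0).round() if len(r) else 0)
    m=(h>6)&(h<16)&(s>150)&(abs(q[:,2]-42)<14)&(abs(q[:,1]-40)<40)&(q[:,0]<-35)&(q[:,0]>-70)
    if m.sum()>3: print(n,"bar",m.sum(),np.percentile(q[m],[3,97],axis=0).round())
    m=(h>18)&(h<32)&(s>150)&(q[:,2]>30)&(q[:,2]<62)&(abs(q[:,1])<58)&(q[:,0]<0)&(q[:,0]>-110)
    if m.sum()>3: print(n,"box front x",m.sum(),np.percentile(q[m,0],[5,25,50]).round(1))
cv2.imwrite("pics/c4.png",np.hstack(ps)); print(robot.observe()["time"])
```

```text
scene paddle 106 [ 42. 117. 130.]
scene bar 66 [[-53.  20.  37.]
 [-44.  59.  53.]]
scene box front x 173 [-40.5 -38.9 -37.4]
side paddle 168 [ 43. 124. 129.]
side bar 5 [[-52.  15.  42.]
 [-42.  34.  50.]]
side box front x 92 [-40.8 -39.4 -38.2]
17.95
```

View pics/c4.png

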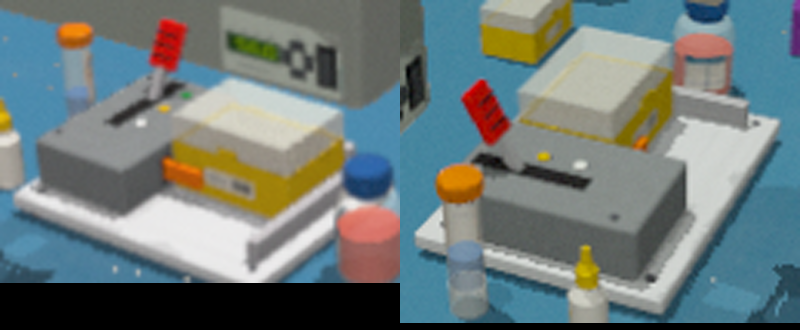

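The picture shows the lever leaning away, with its paddle top at nest x about +43 mm. The orange bar lies across the box front at (183,175), with its end at y about 20 to 24 mm. The box is home, the bottles are still standing and the arm is clear.

```bash
python3 -c "
from cell import robot
print(robot.hand_in())"
```

```text
the job is handed in; nothing more can be done
None
```

The tip box is fully home against its back stop, the lever is locked at its second stop with the orange bar across the box front, no bystanders looked disturbed, and the job was handed in at about 18 s; no verdict was returned.

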